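# Free the autosampler's loading bay, then load the sample rack

### The arm

A 6-joint arm with a two-finger parallel gripper is mounted at the origin on the work surface. World frame = base frame: x ahead of the robot, y to its left, z up, the work surface at z = 0. Lengths are in m, angles in rad, forces in N, time in s.
With the tool pointing down it reaches from about 0.25 to 0.775 m from the base axis. Payload 4 kg.
Tool frame: the origin (TCP) lies on the centre line of the jaws, within the pads' length; the fingertips stand 8 mm ahead of it and the grasp point (between the pads) lies 11 mm behind it; z points along the fingers, y is the direction in which the jaws open and shut (so a half turn about z gives the same grasp; the last joint's range is limited). The gripper opens to 94 mm and grips with 3 to 60 N. Pads are 16 mm wide; open, the fingers measure 119 mm over their backs; the gripper's body (75 mm by 177 mm) begins 78 mm behind the grasp point.
Start: joints at [1, 0.087, 1.371, -0, 1.684, -0.103], TCP at [0.248, 0.491, 0.214] pointing down, gripper open.
Joint ranges: [-3.1, 3.1], [-0.76, 2.03], [0.27, 2.55], [-1.08, 4.22], [0.17, 2.65], [-2.57, 2.57]. Speed limits (rad/s): [2.79, 2.79, 3.14, 3.14, 3.14, 3.14].

### API

Orientations are given as [roll, pitch, yaw] about the fixed x, y, z axes, in that order (R = Rz(yaw) Ry(pitch) Rx(roll)).
In Python, from bench import * gives the robot as it stands.
- The arm moves only by the tool step_arm, never from a script. Its argument "steps" is a list of rows, each an object of numbers: "jaw": the opening, from 0 (shut) to 1 (fully open); "tx", "ty", "tz": the shift along the tool's x, y, z in m; "ax", "ay", "az": the turn, a rotation vector about the tool's x, y, z in rad. In form: [{"jaw": .., "tx": .., "ty": .., "tz": .., "ax": .., "ay": .., "az": ..}, ...]. A call has 1 to 8 rows; each row is the pose to reach, as a shift and turn from the pose measured when the call began, along the tool's axes at that moment; what a row does not reach only later rows make up. A row lasts 1/10 s, in which the tool goes at most 50 mm and 8.59 degrees, less where a joint would pass 70% of its speed; a pose out of reach is approached as far as the arm can. A call with a gripper value outside its range is refused whole. The fingers move at their own pace and stop on an object; the grip force is fixed at half the most. Time passes only in rows, so rows that repeat a pose let the fingers close. It gives the time, the measured TCP pose, the force and the opening at its end, in the units of the state.
- get_obs(): the state, without advancing time (a new reading comes with each control period).
- snapshot(name): name is "side" or "top"; returns (picture, depth): 384x512x3 uint8, red, green, blue; 384x512 float32, m along the optical axis (not along the pixel's ray), 0 where there is no reading.
- camera_model(name): a dict with "intrinsics" (3x3 intrinsics, pixels), "origin" and "orientation" of the camera in the world. Camera axes: x right, y down, z forward; pixel columns grow to the right and rows downward; lengths in m; the calibration is good to about 2 mm. A picture is of the moment at which its call begins. camera_model takes no time and is no camera call.
- close_job(): hands the job in, once; it reports no verdict.
Trained networks look in the newest picture that a camera, given by its name, has taken for a name from the list of things; names that differ only in an ending like _2 or _b are one class to them, and where a whole thing is asked for, a point or a joint stands for the part that bears it (a point fixed in the world has none). Each returns a list of dicts, best first, with "confidence" (0 to 1); they miss things now and then, are a little off and sometimes report something else, mostly with a low value. They report only what shows in the picture. A call takes as long as a camera call.
- silhouettes(camera, query): "pixels" (384x512 bool, what is visible of it) and "rect" ([left, top, right, bottom] in pixels, round what is visible of it).
The state is a dict: "time": time; "joint_positions": joint angles; "qvel": joint speeds; "joint_torque": joint torques, N m; "tool_pos": TCP position; "ee_rot": TCP orientation; "wrist_force": force on the tool from outside, world axes, zero at the start; "wrist_torque": the same for the moment, N m; "width": finger opening in m.
Only numpy, scipy, OpenCV 4.12 (cv2) and the standard library are available. Lean on these libraries where they do the work, as an engineer would, in place of code of your own. Each camera call takes 0.05 s, during which the arm holds its last target. There are 200 camera calls.

### The job

Someone has parked the amber bottle in the loading bay of the autosampler. First move it out and stand it upright in the yellow spill tray, then load the rack of blue-capped vials into the empty bay, lying flat on the bay's floor inside its rim. Set both down rather than dropping them, do not tip the bottle over, and leave the red-capped rack and the green-capped bottle where they stand.

Things in the scene. Friction and masses are not known exactly. Their poses are not given: they have to be found in the camera images.
- bay (a point): The autosampler's loading bay: a recess inside a black rim on the grey tray that sticks out of the white machine. Inner size 68 mm (x) by 150 mm (y), rim 10 mm high and 8 mm wide, floor 12 mm above the bench; fixed. The point is the centre of the bay's floor; y runs along the bay towards the machine, whose front (160 mm high) stands 170 mm from the point; z up. The rack fits either way round, its y along the bay's y.
- bottle_amber: Amber glass bottle with a paper label and a white cap, standing in the bay at the start: 100 mm tall in all: body 52 mm in diameter up to 56 mm, shoulder, neck 28 mm in diameter from 66 mm, screw cap 34 mm in diameter from 78 to 100 mm above the bottle's underside; rigid, closed, about 0.2 kg; all round, so its yaw means nothing. Origin: centre of its underside, z up the bottle.
- spill_tray: Yellow open spill tray, 130 mm (x) by 160 mm (y), 20 mm high, walls 4 mm, floor 4 mm thick, empty, stays put. Origin: centre of its underside, z up.
- rack_blue: A white rack 48 mm (x) by 130 mm (y), its deck 24 mm high, carrying four blue-capped vials (fixed in it, 21 mm in diameter, tops 48 mm above the underside, centres at y = -52, -29, 29, 52 mm). In its middle a grey upright grip tab, 16 mm thick (x), 24 mm long (y), from the deck to 75 mm above the underside: to be pinched across x from above. Rigid, about 0.22 kg. Origin: centre of its underside; y along the row of vials, z up. This is the rack to load.
- rack_red: A white rack 48 mm (x) by 130 mm (y), its deck 24 mm high, carrying four red-capped vials (fixed in it, 21 mm in diameter, tops 48 mm above the underside, centres at y = -52, -29, 29, 52 mm). In its middle a grey upright grip tab, 16 mm thick (x), 24 mm long (y), from the deck to 75 mm above the underside: to be pinched across x from above. Rigid, about 0.22 kg. Origin: centre of its underside; y along the row of vials, z up. A bystander, to be left alone.
- bottle_clear: Clear bottle with a paper label and a green cap, a bystander, standing on the bench; same shape as the amber one: 100 mm tall in all: body 52 mm in diameter up to 56 mm, shoulder, neck 28 mm in diameter from 66 mm, screw cap 34 mm in diameter from 78 to 100 mm above the bottle's underside; rigid, closed, about 0.2 kg; all round, so its yaw means nothing. Origin: centre of its underside, z up the bottle.

How it is judged:
By the outcome, as a careful person would: the job done as asked, in the order asked, and still so for the second after the job is handed in, with the robot touching nothing.
It also fails if it takes over 67 s, if anything falls off the work surface, if the arm or the gripper's body presses on something with over 40 N, if the wrist force passes 120 N, or if a joint passes its speed limit or range.

## Working session

There is one attempt and no reset: what is moved stays moved. The work goes in short steps, Python scripts to look and compute and a tool call to move; the robot and the scene stay as the last step left them, time stands still between calls to the robot, and variables do not carry over. Pictures are saved under pics/ and viewed, about 8 in all and at most 12, crops included, and the job is handed in when it is done.

Besides the shell and the picture viewer there is one more tool, called after "Call:" by a JSON object that holds its "api" and its "payload". step_arm: Moves the arm, as the interface text tells. Its arguments: {"type":"object","properties":{"steps":{"type":"array"}},"required":["steps"]}

```bash
mkdir -p pics
cat > h.py <<'E'
from bench import *
import numpy as np, cv2
def cloud(cam, depth):
    m=camera_model(cam); K=np.array(m["intrinsics"]); 
    o=np.array(m["orientation"])
    if o.shape!=(3,3):
        from scipy.spatial.transform import Rotation as R
        o=R.from_euler('xyz',o).as_matrix()
    v,u=np.mgrid[0:384,0:512]
    p=np.stack([(u-K[0,2])/K[0,0]*depth,(v-K[1,2])/K[1,1]*depth,depth],-1)
    return p@o.T+np.array(m["origin"])
def save(im,n): cv2.imwrite("pics/"+n,im[:,:,::-1])
E
python3 - <<'E'
from h import *
ims=[]
for c in("top","side"):
    m=camera_model(c);print(c,m)
    im,d=snapshot(c);P=cloud(c,d);ims.append(im)
    for n in("bottle_amber","spill_tray","rack_blue","rack_red","bottle_clear"):
        for r in silhouettes(c,n)[:2]:
            px=r["pixels"]&(d>0);q=P[px]
            if len(q)==0: continue
            zt=np.percentile(q[:,2],98);t=q[q[:,2]>zt-.008]
            (cx,cy),(w,h),a=cv2.minAreaRect(q[:,:2].astype(np.float32)*1000)
            print(n,round(r["confidence"],2),r["rect"],"ztop",zt.round(3),"topmean",t.mean(0).round(4),"rect",round(cx),round(cy),round(w),round(h),round(a,1))
    np.savez(c,im=im,d=d,P=P)
save(ims[0],"t0.png");save(ims[1],"s0.png")
print(get_obs())
E
```

```text
top {'intrinsics': array([[378.19831339,   0.        , 255.82124701],
       [  0.        , 378.19831339, 196.97573613],
       [  0.        ,   0.        ,   1.        ]]), 'origin': array([ 0.40109906, -0.04478751,  0.99425367]), 'orientation': array([-2.95878069e+00,  2.82444221e-03, -1.55774275e+00])}
bottle_amber 0.71 [128.5, 199.4, 158.4, 219.5] ztop 0.115 topmean [0.5391 0.242  0.1127] rect 537 239 41 49 63.9
spill_tray 0.75 [242.4, 150.2, 307.3, 204.6] ztop 0.022 topmean [ 0.6389 -0.0857  0.0199] rect 636 -91 136 164 3.0
rack_blue 0.83 [334.3, 229.1, 392.2, 252.0] ztop 0.077 topmean [ 0.4692 -0.3141  0.0755] rect 470 -318 50 138 9.7
rack_red 0.76 [231.4, 221.4, 284.9, 256.7] ztop 0.076 topmean [ 0.4705 -0.0431  0.0758] rect 471 -45 132 51 68.3
bottle_clear 0.67 [343.9, 146.9, 373.0, 172.2] ztop 0.103 topmean [ 0.6837 -0.3057  0.1003] rect 688 -320 52 82 16.2
side {'intrinsics': array([[404.53479518,   0.        , 253.1559867 ],
       [  0.        , 404.53479518, 192.40563681],
       [  0.        ,   0.        ,   1.        ]]), 'origin': array([0.45721497, 0.60678164, 0.629
[... 746 characters left out ...]
 51 85.0
{'time': 0.6, 'joint_positions': array([ 9.99915856e-01,  8.71556998e-02,  1.37071412e+00, -2.95289817e-05,
        1.68362037e+00, -1.03119579e-01]), 'qvel': array([ 3.63308438e-05,  1.43929852e-03, -1.32089562e-03,  3.50829431e-05,
       -6.83567357e-04, -2.56913776e-04]), 'joint_torque': array([-8.86977305e-04, -3.39780271e+01, -3.02417207e+01,  7.18317577e-02,
        2.35821877e-02, -1.95096828e-05]), 'tool_pos': array([0.2480125 , 0.49090894, 0.21352294]), 'ee_rot': array([3.14149376e+00, 3.97319670e-05, 2.67382843e+00]), 'wrist_force': array([ 0.26803394, -0.49711234, -0.52420764]), 'wrist_torque': array([-0.0015725 , -0.00942274, -0.05198257]), 'width': 0.09397276087782594}
```

View pics/t0.png

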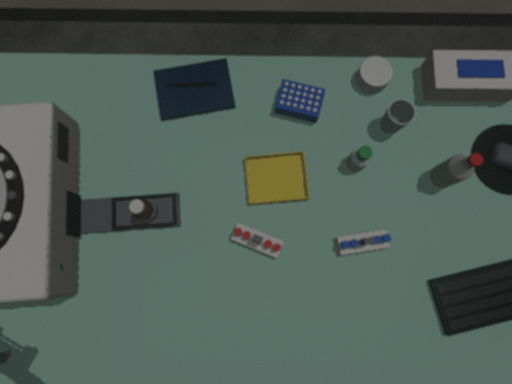

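View pics/s0.png

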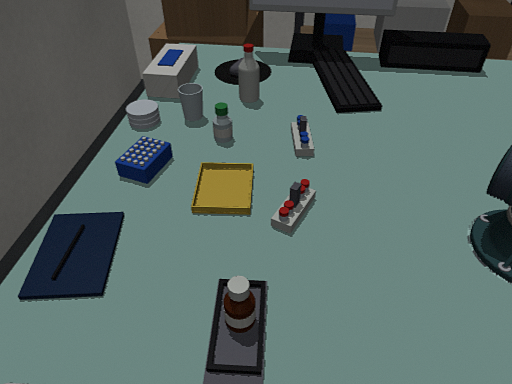

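Run:
```python
from h import *
# bay rim points: dark, z~0.022 near the bottle
for c in("top","side"):
    z=np.load(c+".npz");P=z["P"];im=z["im"].astype(int);d=z["d"]
    reg=(d>0)&(abs(P[...,0]-.54)<.12)&(P[...,1]>.1)&(P[...,1]<.42)
    dk=(reg&(im.max(-1)<75)&(P[...,2]>.010)&(P[...,2]<.035)).astype(np.uint8)
    n,l,st,ce=cv2.connectedComponentsWithStats(dk)
    for i in range(1,n):
        if st[i,4]>15:
            q=P[l==i];print(c,st[i],q.min(0).round(3),q.max(0).round(3),cv2.minAreaRect(q[:,:2].astype(np.float32)*1000))
    # tabs: highest of blue/red racks
    for nm,(x,y) in dict(blue=(.469,-.314),red=(.47,-.043)).items():
        q=P[(d>0)&(np.hypot(P[...,0]-x,P[...,1]-y)<.03)&(P[...,2]>.066)]
        print(nm,len(q),q[:,:2].mean(0).round(4),cv2.minAreaRect(q[:,:2].astype(np.float32)*1000))
        q=P[(d>0)&(np.hypot(P[...,0]-x,P[...,1]-y)<.08)&(P[...,2]>.043)&(P[...,2]<.052)]
        print(' caps',cv2.minAreaRect(q[:,:2].astype(np.float32)*1000))
```

```text
top [  75  193  105   65 2832] [0.42 0.16 0.01] [0.591 0.42  0.035] ((505.9133605957031, 291.6228332519531), (149.3074188232422, 264.393310546875), 4.997588634490967)
blue 73 [ 0.4692 -0.3138] ((469.27996826171875, -314.1690979003906), (15.712124824523926, 23.8848876953125), 10.114672660827637)
 caps ((469.2659606933594, -314.6778259277344), (19.661174774169922, 124.11634063720703), 10.03692626953125)
red 67 [ 0.4703 -0.043 ] ((470.6887512207031, -42.992584228515625), (23.393402099609375, 15.777033805847168), 68.66748046875)
 caps ((470.7941589355469, -43.194488525390625), (122.42448425292969, 19.91595458984375), 68.53496551513672)
side [ 206  279   61   98 2426] [0.489 0.168 0.01 ] [0.591 0.342 0.034] ((539.6978759765625, 253.13955688476562), (89.63623809814453, 175.37428283691406), 5.276267051696777)
blue 51 [ 0.4684 -0.3101] ((468.1705017089844, -312.2968444824219), (15.8500394821167, 24.321842193603516), 10.964069366455078)
 caps ((468.1060485839844, -312.81414794921875), (20.752477645874023, 126.08615112304688), 9.27767276763916)
red 93 [ 0.4691 -0.0386] ((469.5570068359375, -41.22779846191406), (25.491600036621094, 17.027204513549805), 69.95903778076172)
 caps ((469.0064697265625, -41.20771026611328), (123.95643615722656, 20.99591636657715), 68.6910629272461)
```

The top picture shows the amber bottle at (145,210) in the bay (112-177, 195-230), the tray at (277,178), the blue rack at (363,243), the red rack at (257,240) and the green-capped bottle at (360,157). The side picture agrees. Next I move above the bottle, going around the machine.

Call:
{"api": "step_arm", "payload": {"steps": [{"jaw":1,"tx":-0.033,"ty":-0.037,"az":0.13},{"jaw":1,"tx":-0.066,"ty":-0.074,"az":0.26},{"jaw":1,"tx":-0.099,"ty":-0.111,"az":0.39},{"jaw":1,"tx":-0.1325,"ty":-0.147,"az":0.52},{"jaw":1,"tx":-0.18,"ty":-0.136,"az":0.65},{"jaw":1,"tx":-0.228,"ty":-0.125,"az":0.78},{"jaw":1,"tx":-0.276,"ty":-0.113,"az":0.9},{"jaw":1,"tx":-0.324,"ty":-0.102,"az":1.009}]}}

```text
invalid input
```

```bash
cat >> h.py <<'E'
def go(x,y,z,yaw):
    "shift/turn in tool axes to a tool-down pose"
    from scipy.spatial.transform import Rotation as R
    o=get_obs();A=R.from_euler('xyz',o["ee_rot"])
    t=A.inv().apply(np.array([x,y,z])-o["tool_pos"]);r=(A.inv()*R.from_euler('xyz',[np.pi,0,yaw])).as_rotvec()
    print("t",o["time"],"pos",o["tool_pos"].round(4),"rpy",o["ee_rot"].round(3),"w",round(o["width"],4),"F",o["wrist_force"].round(1),"\n shift",t.round(4),"turn",r.round(4))
E
python3 -c "
from h import *
go(.5385,.243,.2,1.658)"
```

```text
t 0.6 pos [0.248  0.4909 0.2135] rpy [3.141 0.    2.674] w 0.094 F [ 0.3 -0.5 -0.5] 
 shift [-0.3711 -0.0903  0.0135] turn [ 1.0000e-04 -0.0000e+00  1.0158e+00]
```

Call:
{"api": "step_arm", "payload": {"steps": [{"jaw":1,"tx":-0.033,"ty":-0.037,"tz":0,"ax":0,"ay":0,"az":0.13},{"jaw":1,"tx":-0.066,"ty":-0.074,"tz":0,"ax":0,"ay":0,"az":0.26},{"jaw":1,"tx":-0.099,"ty":-0.111,"tz":0,"ax":0,"ay":0,"az":0.39},{"jaw":1,"tx":-0.1325,"ty":-0.147,"tz":0,"ax":0,"ay":0,"az":0.52},{"jaw":1,"tx":-0.18,"ty":-0.136,"tz":0,"ax":0,"ay":0,"az":0.65},{"jaw":1,"tx":-0.228,"ty":-0.125,"tz":0,"ax":0,"ay":0,"az":0.78},{"jaw":1,"tx":-0.276,"ty":-0.113,"tz":0,"ax":0,"ay":0,"az":0.9},{"jaw":1,"tx":-0.324,"ty":-0.102,"tz":0,"ax":0,"ay":0,"az":1.016}]}}

```text
time: 1.4
tool_pos: [0.493, 0.2529, 0.2139]
ee_rot: [3.141, -0.001, 1.653]
wrist_force: [0.3, 0.4, 0.1]
width: 0.094
```

```bash
python3 -c "
from h import *
go(.5385,.243,.180,1.658)"
```

```text
t 1.4 pos [0.493  0.2529 0.2139] rpy [ 3.141e+00 -1.000e-03  1.653e+00] w 0.094 F [0.3 0.4 0.1] 
 shift [-0.0136  0.0445  0.034 ] turn [ 0.0011 -0.0007 -0.0055]
```

Call:
{"api": "step_arm", "payload": {"steps": [{"jaw":1,"tx":-0.007,"ty":0.025,"tz":0,"ax":0,"ay":0,"az":-0.005},{"jaw":1,"tx":-0.0136,"ty":0.0445,"tz":0,"ax":0,"ay":0,"az":-0.005},{"jaw":1,"tx":-0.0136,"ty":0.0445,"tz":0.03,"ax":0,"ay":0,"az":-0.005},{"jaw":1,"tx":-0.0136,"ty":0.0445,"tz":0.06,"ax":0,"ay":0,"az":-0.005},{"jaw":1,"tx":-0.0136,"ty":0.0445,"tz":0.09,"ax":0,"ay":0,"az":-0.005},{"jaw":1,"tx":-0.0136,"ty":0.0445,"tz":0.11,"ax":0,"ay":0,"az":-0.005},{"jaw":1,"tx":-0.0136,"ty":0.0445,"tz":0.124,"ax":0,"ay":0,"az":-0.005},{"jaw":1,"tx":-0.0136,"ty":0.0445,"tz":0.124,"ax":0,"ay":0,"az":-0.005}]}}

```text
time: 2.2
tool_pos: [0.5372, 0.2426, 0.0875]
ee_rot: [-3.138, 0.0, 1.658]
wrist_force: [-0.2, -0.5, 0.0]
width: 0.0941
```

```bash
python3 -c "
from h import *
go(.5385,.243,.090,1.658)
im,d=snapshot('side');save(cv2.resize(im[220:384,150:350],None,fx=3,fy=3),'s1.png')"
```

```text
t 2.2 pos [0.5372 0.2426 0.0875] rpy [-3.138  0.     1.658] w 0.0941 F [-0.2 -0.5  0. ] 
 shift [ 0.0003  0.0013 -0.0025] turn [-0.0035  0.0004 -0.0004]
```

View pics/s1.png

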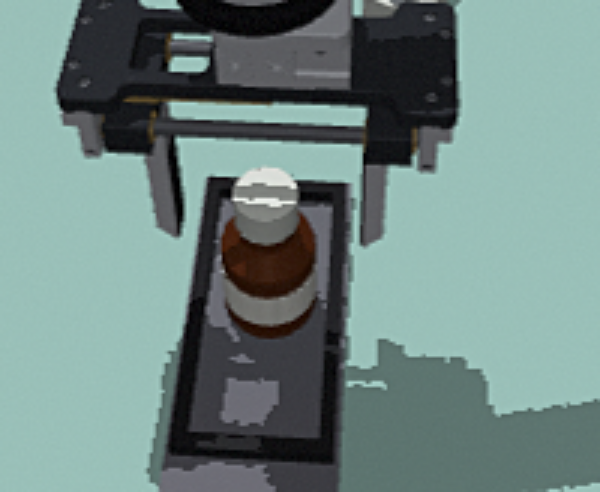

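The cap at about (267,190) in the crop is centred between the fingers at x≈165 and x≈372. I close the jaws and lift a little.

Call:
{"api": "step_arm", "payload": {"steps": [{"jaw":0.2,"tx":0,"ty":0.001,"tz":0,"ax":0,"ay":0,"az":0},{"jaw":0.2,"tx":0,"ty":0.001,"tz":0,"ax":0,"ay":0,"az":0},{"jaw":0.2,"tx":0,"ty":0.001,"tz":0,"ax":0,"ay":0,"az":0},{"jaw":0.2,"tx":0,"ty":0.001,"tz":0,"ax":0,"ay":0,"az":0},{"jaw":0.2,"tx":0,"ty":0.001,"tz":0,"ax":0,"ay":0,"az":0},{"jaw":0.2,"tx":0,"ty":0.001,"tz":0,"ax":0,"ay":0,"az":0},{"jaw":0.2,"tx":0,"ty":0.001,"tz":0,"ax":0,"ay":0,"az":0},{"jaw":0.2,"tx":0,"ty":0.001,"tz":0,"ax":0,"ay":0,"az":0}]}}

```text
time: 3.05
tool_pos: [0.5392, 0.2431, 0.0893]
ee_rot: [-3.141, -0.0, 1.658]
wrist_force: [-0.2, -0.6, 0.6]
width: 0.0331
```

Call:
{"api": "step_arm", "payload": {"steps": [{"jaw":0.2,"tx":0,"ty":0,"tz":-0.005,"ax":0,"ay":0,"az":0},{"jaw":0.2,"tx":0,"ty":0,"tz":-0.015,"ax":0,"ay":0,"az":0},{"jaw":0.2,"tx":0,"ty":0,"tz":-0.03,"ax":0,"ay":0,"az":0},{"jaw":0.2,"tx":0,"ty":0,"tz":-0.05,"ax":0,"ay":0,"az":0},{"jaw":0.2,"tx":0,"ty":0,"tz":-0.07,"ax":0,"ay":0,"az":0},{"jaw":0.2,"tx":0,"ty":0,"tz":-0.09,"ax":0,"ay":0,"az":0},{"jaw":0.2,"tx":0,"ty":0,"tz":-0.1,"ax":0,"ay":0,"az":0},{"jaw":0.2,"tx":0,"ty":0,"tz":-0.1,"ax":0,"ay":0,"az":0}]}}

```text
time: 3.85
tool_pos: [0.5404, 0.2435, 0.1924]
ee_rot: [3.137, -0.002, 1.658]
wrist_force: [0.4, 0.3, -2.1]
width: 0.0333
```

```bash
python3 -c "
from h import *
# silhouettes of bay region with bottle lifted
for c in ('side','top'):
    im,d=snapshot(c);P=cloud(c,d)
    np.savez(c+'2',im=im,d=d,P=P)
    r=silhouettes(c,'bottle_amber')
    if r:
        q=P[r[0]['pixels']&(d>0)];print(c,r[0]['confidence'],q.min(0).round(3),q.max(0).round(3),np.median(q,0).round(3))
# tray target
go(.637,-.090,.190,1.658)
im,d=np.load('side2.npz')['im'],0
save(cv2.resize(im[100:384,130:400],None,fx=2,fy=2),'s2.png')"
```

```text
top 0.28 [ 0.438 -0.391 -0.002] [ 0.501 -0.247  0.079] [ 0.468 -0.309  0.026]
t 4.05 pos [0.5385 0.2428 0.1878] rpy [-3.138  0.     1.658] w 0.0334 F [-0.2 -0.6 -1.9] 
 shift [-0.3401  0.0692 -0.0023] turn [-0.0032  0.0003 -0.0004]
```

View pics/s2.png

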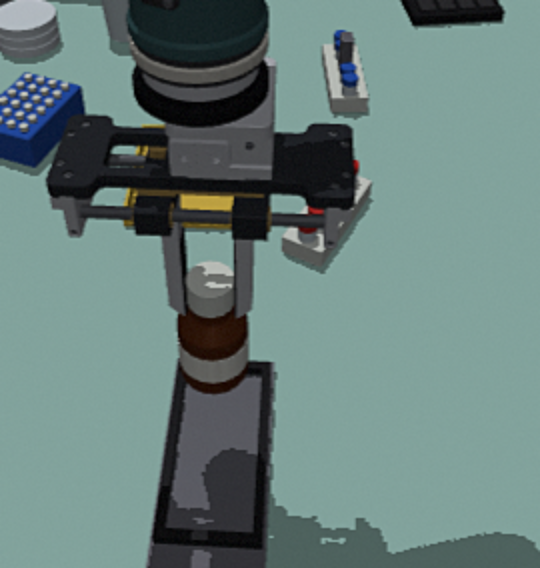

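The bottle hangs upright at about (213,340) in the crop, clear of the rim. I carry it gently to the tray.

Call:
{"api": "step_arm", "payload": {"steps": [{"jaw":0.2,"tx":-0.006,"ty":0.001,"tz":0,"ax":0,"ay":0,"az":0},{"jaw":0.2,"tx":-0.02,"ty":0.004,"tz":0,"ax":0,"ay":0,"az":0},{"jaw":0.2,"tx":-0.04,"ty":0.008,"tz":0,"ax":0,"ay":0,"az":0},{"jaw":0.2,"tx":-0.065,"ty":0.013,"tz":0,"ax":0,"ay":0,"az":0},{"jaw":0.2,"tx":-0.093,"ty":0.019,"tz":0,"ax":0,"ay":0,"az":0},{"jaw":0.2,"tx":-0.121,"ty":0.025,"tz":0,"ax":0,"ay":0,"az":0},{"jaw":0.2,"tx":-0.149,"ty":0.03,"tz":0,"ax":0,"ay":0,"az":0},{"jaw":0.2,"tx":-0.177,"ty":0.036,"tz":0,"ax":0,"ay":0,"az":0}]}}

```text
time: 4.85
tool_pos: [0.5898, 0.0671, 0.1872]
ee_rot: [-3.137, 0.001, 1.657]
wrist_force: [0.4, -0.5, -2.2]
width: 0.0336
```

```bash
python3 -c "
from h import *
go(.637,-.090,.190,1.658)"
```

```text
t 4.85 pos [0.5898 0.0671 0.1872] rpy [-3.137e+00  1.000e-03  1.657e+00] w 0.0336 F [ 0.4 -0.5 -2.2] 
 shift [-0.1606  0.0336 -0.0028] turn [-0.0041  0.0008 -0.0013]
```

Call:
{"api": "step_arm", "payload": {"steps": [{"jaw":0.2,"tx":-0.026,"ty":0.005,"tz":0,"ax":0,"ay":0,"az":0},{"jaw":0.2,"tx":-0.054,"ty":0.011,"tz":0,"ax":0,"ay":0,"az":0},{"jaw":0.2,"tx":-0.082,"ty":0.017,"tz":0,"ax":0,"ay":0,"az":0},{"jaw":0.2,"tx":-0.108,"ty":0.023,"tz":0,"ax":0,"ay":0,"az":0},{"jaw":0.2,"tx":-0.13,"ty":0.027,"tz":0,"ax":0,"ay":0,"az":0},{"jaw":0.2,"tx":-0.148,"ty":0.031,"tz":0,"ax":0,"ay":0,"az":0},{"jaw":0.2,"tx":-0.158,"ty":0.033,"tz":0,"ax":0,"ay":0,"az":0},{"jaw":0.2,"tx":-0.161,"ty":0.0336,"tz":0,"ax":0,"ay":0,"az":0}]}}

```text
time: 5.65
tool_pos: [0.637, -0.0917, 0.1868]
ee_rot: [-3.137, 0.001, 1.655]
wrist_force: [0.6, 0.8, -2.5]
width: 0.0332
```

```bash
python3 -c "
from h import *
im,d=snapshot('side')
save(cv2.resize(im[80:260,130:400],None,fx=2.5,fy=2.5),'s3.png')
go(.637,-.090,.0815,1.658)"
```

```text
t 5.7 pos [ 0.6371 -0.0913  0.1869] rpy [-3.137e+00  1.000e-03  1.656e+00] w 0.0335 F [-0.1 -0.  -2.2] 
 shift [0.0014 0.0005 0.1054] turn [-0.0046  0.0007 -0.0023]
```

View pics/s3.png

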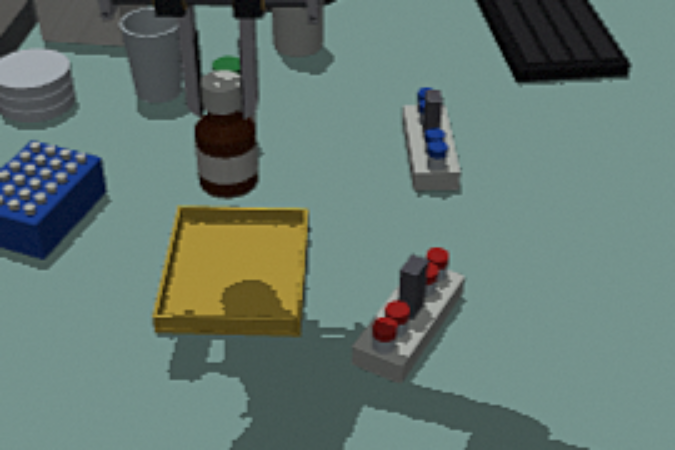

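The bottle hangs upright at (228,135), above the tray at (235,270); it looks further back only because it is raised. I lower it.

Call:
{"api": "step_arm", "payload": {"steps": [{"jaw":0.2,"tx":0.001,"ty":0,"tz":0.01,"ax":-0.003,"ay":0,"az":0},{"jaw":0.2,"tx":0.001,"ty":0,"tz":0.03,"ax":-0.003,"ay":0,"az":0},{"jaw":0.2,"tx":0.001,"ty":0,"tz":0.052,"ax":-0.003,"ay":0,"az":0},{"jaw":0.2,"tx":0.001,"ty":0,"tz":0.072,"ax":-0.003,"ay":0,"az":0},{"jaw":0.2,"tx":0.001,"ty":0,"tz":0.086,"ax":-0.003,"ay":0,"az":0},{"jaw":0.2,"tx":0.001,"ty":0,"tz":0.094,"ax":-0.003,"ay":0,"az":0},{"jaw":0.2,"tx":0.001,"ty":0,"tz":0.098,"ax":-0.003,"ay":0,"az":0},{"jaw":0.2,"tx":0.001,"ty":0,"tz":0.099,"ax":-0.003,"ay":0,"az":0}]}}

```text
time: 6.5
tool_pos: [0.6367, -0.0902, 0.088]
ee_rot: [-3.14, 0.001, 1.656]
wrist_force: [-0.1, 0.1, -2.1]
width: 0.0334
```

Call:
{"api": "step_arm", "payload": {"steps": [{"jaw":0.2,"tx":0,"ty":0,"tz":0.001,"ax":0,"ay":0,"az":0},{"jaw":0.2,"tx":0,"ty":0,"tz":0.002,"ax":0,"ay":0,"az":0},{"jaw":0.2,"tx":0,"ty":0,"tz":0.003,"ax":0,"ay":0,"az":0}]}}

```text
time: 6.8
tool_pos: [0.6372, -0.0903, 0.0859]
ee_rot: [3.141, 0.001, 1.656]
wrist_force: [-0.1, -0.1, -2.5]
width: 0.0334
```

Call:
{"api": "step_arm", "payload": {"steps": [{"jaw":0.2,"tx":0,"ty":0,"tz":0.001,"ax":0,"ay":0,"az":0},{"jaw":0.2,"tx":0,"ty":0,"tz":0.002,"ax":0,"ay":0,"az":0},{"jaw":0.2,"tx":0,"ty":0,"tz":0.003,"ax":0,"ay":0,"az":0}]}}

```text
time: 7.1
tool_pos: [0.6373, -0.0904, 0.0829]
ee_rot: [3.141, 0.001, 1.656]
wrist_force: [-0.1, -0.2, -1.8]
width: 0.0336
```

Call:
{"api": "step_arm", "payload": {"steps": [{"jaw":0.2,"tx":0,"ty":0,"tz":0.001,"ax":0,"ay":0,"az":0},{"jaw":0.2,"tx":0,"ty":0,"tz":0.002,"ax":0,"ay":0,"az":0}]}}

```text
time: 7.3
tool_pos: [0.6373, -0.0906, 0.0813]
ee_rot: [3.141, 0.002, 1.656]
wrist_force: [-0.4, -0.0, 2.0]
width: 0.0335
```

Touchdown. I release and rise.

Call:
{"api": "step_arm", "payload": {"steps": [{"jaw":0.45,"tx":0,"ty":0,"tz":0,"ax":0,"ay":0,"az":0},{"jaw":0.6,"tx":0,"ty":0,"tz":0,"ax":0,"ay":0,"az":0},{"jaw":0.7,"tx":0,"ty":0,"tz":0,"ax":0,"ay":0,"az":0},{"jaw":0.7,"tx":0,"ty":0,"tz":0,"ax":0,"ay":0,"az":0},{"jaw":0.7,"tx":0,"ty":0,"tz":-0.01,"ax":0,"ay":0,"az":0},{"jaw":0.7,"tx":0,"ty":0,"tz":-0.03,"ax":0,"ay":0,"az":0},{"jaw":0.7,"tx":0,"ty":0,"tz":-0.07,"ax":0,"ay":0,"az":0},{"jaw":0.7,"tx":0,"ty":0,"tz":-0.11,"ax":0,"ay":0,"az":0}]}}

```text
time: 8.1
tool_pos: [0.6367, -0.0902, 0.1923]
ee_rot: [-3.141, 0.001, 1.656]
wrist_force: [0.4, 0.1, 0.1]
width: 0.0657
```

```bash
python3 -c "
from h import *
go(.4690,-.3135,.190,np.pi/2+np.deg2rad(10.1))
im,d=snapshot('side');P=cloud('side',d)
r=silhouettes('side','bottle_amber')
q=P[r[0]['pixels']&(d>0)];print(r[0]['confidence'],r[0]['rect'],np.percentile(q[:,2],[2,98]),q[q[:,2]>.09].mean(0))
# bay: edges of the dark rim, in rim plane z=.022
c=camera_model('side')
reg=(d>0)&(P[...,0]>.45)&(P[...,0]<.63)&(P[...,1]>.14)&(P[...,1]<.42)
save(cv2.resize(im[270:384,180:300],None,fx=5,fy=5,interpolation=cv2.INTER_NEAREST),'s4.png')
np.savez('bay',im=im,d=d,P=P)
"
```

```text
t 8.1 pos [ 0.6367 -0.0902  0.1923] rpy [-3.141e+00  1.000e-03  1.656e+00] w 0.0657 F [0.4 0.1 0.1] 
 shift [-0.2082 -0.186   0.0027] turn [-0.0008  0.001  -0.0911]
0.71 [209.8, 152.4, 235.8, 196.9] [0.00806606 0.10506606] [ 0.63539712 -0.08241751  0.10094893]
```

View pics/s4.png

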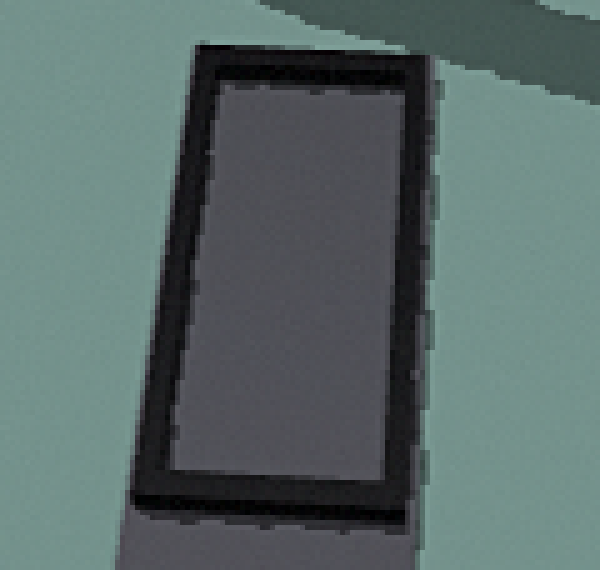

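The bay is empty and clear in the crop, with the rim's outer corners near (197,47), (430,57), (133,492) and (408,505). The bottle stands upright in the tray. I move to above the blue rack while computing the bay pose.

Call:
{"api": "step_arm", "payload": {"steps": [{"jaw":0.7,"tx":-0.03,"ty":-0.026,"tz":0,"ax":0,"ay":0,"az":-0.03},{"jaw":0.7,"tx":-0.06,"ty":-0.053,"tz":0,"ax":0,"ay":0,"az":-0.06},{"jaw":0.7,"tx":-0.09,"ty":-0.08,"tz":0,"ax":0,"ay":0,"az":-0.091},{"jaw":0.7,"tx":-0.12,"ty":-0.107,"tz":0,"ax":0,"ay":0,"az":-0.091},{"jaw":0.7,"tx":-0.15,"ty":-0.134,"tz":0,"ax":0,"ay":0,"az":-0.091},{"jaw":0.7,"tx":-0.18,"ty":-0.16,"tz":0,"ax":0,"ay":0,"az":-0.091},{"jaw":0.7,"tx":-0.2082,"ty":-0.186,"tz":0.01,"ax":0,"ay":0,"az":-0.091},{"jaw":0.7,"tx":-0.2082,"ty":-0.186,"tz":0.03,"ax":0,"ay":0,"az":-0.091}]}}

```text
time: 9.0
tool_pos: [0.4715, -0.3188, 0.171]
ee_rot: [3.126, 0.012, 1.741]
wrist_force: [0.7, -0.1, 0.0]
width: 0.0663
```

Run:
```python
from h import *
from scipy.spatial.transform import Rotation as R
def plane(cam,uv,z):
    m=camera_model(cam);K=np.array(m["intrinsics"]);A=R.from_euler('xyz',m["orientation"]).as_matrix();o=np.array(m["origin"])
    d=np.c_[np.array(uv,float),np.ones(len(uv))]@np.linalg.inv(K).T@A.T
    return (o+d*((z-o[2])/d[:,2])[:,None])[:,:2]*1000
b=np.load('bay.npz')
uv=np.array([(197,47),(430,57),(133,492),(408,505)])/5+[179.9,269.9]
p=plane('side',uv,.022);print(p.round(1),p.mean(0),np.degrees(np.arctan2(*(p[0]-p[1])[::-1])),np.degrees(np.arctan2(*(p[2]-p[0])[::-1])))
im,d=snapshot('top');np.savez('top3',im=im,d=d)
dark=(im.max(-1)<45);dark[:, :107]=0;dark[:,190:]=0;dark[:185]=0;dark[240:]=0
n,l,st,_=cv2.connectedComponentsWithStats(dark.astype(np.uint8));i=1+st[1:,4].argmax();print(st[i])
v,u=np.nonzero(l==i);q=plane('top',np.c_[u,v],.022).astype(np.float32);print(cv2.minAreaRect(q))
save(cv2.resize(im[180:245,60:200],None,fx=5,fy=5,interpolation=cv2.INTER_NEAREST),'t1.png')
go(.4690,-.3135,.060,np.pi/2+np.deg2rad(10.1))
```

```text
[[588.7 177.1]
 [504.3 169.1]
 [573.3 340.2]
 [490.1 331.9]] [539.10423682 254.57746793] 5.40947142058915 95.41782649177848
[112 195  64  35 330]
((538.46875, 251.9071044921875), (81.96601867675781, 163.2236785888672), 5.207612991333008)
t 9.05 pos [ 0.4707 -0.3156  0.1656] rpy [3.13  0.004 1.743] w 0.0659 F [-0.3  0.8 -3. ] 
 shift [ 0.0028 -0.0026  0.1055] turn [ 0.0113  0.0043 -0.0043]
```

View pics/t1.png

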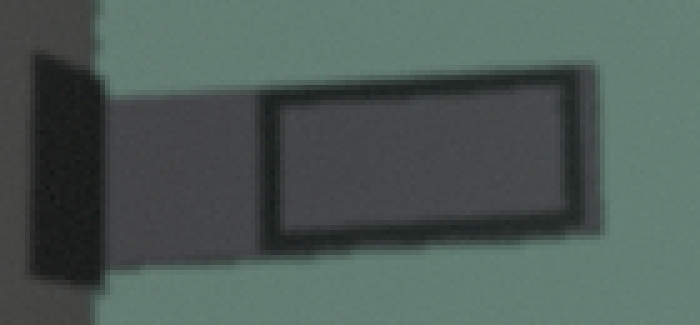

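The top view shows the rim at (262-587, 68-252) in the crop. The two cameras put the bay at (539.1,254.6) and (538.5,251.9) mm, so I use (538.8,253.2) with a yaw of 5.3°. Next I lower onto the blue rack's tab.

Call:
{"api": "step_arm", "payload": {"steps": [{"jaw":0.7,"tx":0.0028,"ty":-0.0026,"tz":0,"ax":0.006,"ay":0.003,"az":-0.003},{"jaw":0.7,"tx":0.0028,"ty":-0.0026,"tz":0.02,"ax":0.006,"ay":0.003,"az":-0.003},{"jaw":0.7,"tx":0.0028,"ty":-0.0026,"tz":0.045,"ax":0.006,"ay":0.003,"az":-0.003},{"jaw":0.7,"tx":0.0028,"ty":-0.0026,"tz":0.065,"ax":0.006,"ay":0.003,"az":-0.003},{"jaw":0.7,"tx":0.0028,"ty":-0.0026,"tz":0.075,"ax":0.006,"ay":0.003,"az":-0.003},{"jaw":0.7,"tx":0.0028,"ty":-0.0026,"tz":0.08,"ax":0.006,"ay":0.003,"az":-0.003},{"jaw":0.7,"tx":0.0028,"ty":-0.0026,"tz":0.08,"ax":0.006,"ay":0.003,"az":-0.003}]}}

```text
time: 9.75
tool_pos: [0.469, -0.3131, 0.0857]
ee_rot: [3.136, 0.001, 1.747]
wrist_force: [-0.1, 0.0, -0.6]
width: 0.0659
```

```bash
python3 -c "
from h import *
go(.4687,-.3133,.044,np.pi/2+np.deg2rad(10.1))
im,d=snapshot('side')
save(cv2.resize(im[80:190,240:380],None,fx=4,fy=4),'s5.png')"
```

```text
t 9.75 pos [ 0.469  -0.3131  0.0857] rpy [3.136e+00 1.000e-03 1.747e+00] w 0.0659 F [-0.1  0.  -0.6] 
 shift [-0.0001 -0.0005  0.0417] turn [ 0.0053  0.0012 -0.0005]
```

View pics/s5.png

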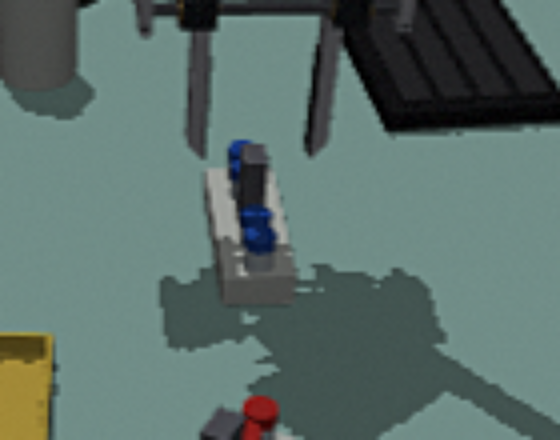

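The tab at (253,170) sits between the fingertips at x≈197 and x≈318. I lower and close.

Call:
{"api": "step_arm", "payload": {"steps": [{"jaw":0.7,"tx":0,"ty":0,"tz":0.015,"ax":0.004,"ay":0,"az":0},{"jaw":0.7,"tx":0,"ty":0,"tz":0.03,"ax":0.004,"ay":0,"az":0},{"jaw":0.7,"tx":0,"ty":0,"tz":0.04,"ax":0.004,"ay":0,"az":0},{"jaw":0.7,"tx":0,"ty":0,"tz":0.0415,"ax":0.004,"ay":0,"az":0},{"jaw":0.5,"tx":0,"ty":0,"tz":0.0415,"ax":0.004,"ay":0,"az":0},{"jaw":0.3,"tx":0,"ty":0,"tz":0.0415,"ax":0.004,"ay":0,"az":0},{"jaw":0.1,"tx":0,"ty":0,"tz":0.0415,"ax":0.004,"ay":0,"az":0},{"jaw":0.05,"tx":0,"ty":0,"tz":0.0415,"ax":0.004,"ay":0,"az":0}]}}

```text
time: 10.6
tool_pos: [0.4699, -0.3139, 0.0457]
ee_rot: [3.139, 0.003, 1.746]
wrist_force: [-0.8, -1.0, -0.7]
width: 0.0368
```

Call:
{"api": "step_arm", "payload": {"steps": [{"jaw":0.05,"tx":0,"ty":0,"tz":0,"ax":0,"ay":0,"az":0},{"jaw":0.05,"tx":0,"ty":0,"tz":0,"ax":0,"ay":0,"az":0},{"jaw":0.05,"tx":0,"ty":0,"tz":0,"ax":0,"ay":0,"az":0},{"jaw":0.05,"tx":0,"ty":0,"tz":0,"ax":0,"ay":0,"az":0}]}}

```text
time: 11.0
tool_pos: [0.4698, -0.314, 0.0459]
ee_rot: [3.139, 0.004, 1.746]
wrist_force: [-0.8, -0.3, 0.6]
width: 0.0159
```

Call:
{"api": "step_arm", "payload": {"steps": [{"jaw":0.05,"tx":0,"ty":0,"tz":0,"ax":0,"ay":0,"az":0},{"jaw":0.05,"tx":0,"ty":0,"tz":-0.005,"ax":0,"ay":0,"az":0},{"jaw":0.05,"tx":0,"ty":0,"tz":-0.02,"ax":0,"ay":0,"az":0},{"jaw":0.05,"tx":0,"ty":0,"tz":-0.045,"ax":0,"ay":0,"az":0},{"jaw":0.05,"tx":0,"ty":0,"tz":-0.075,"ax":0,"ay":0,"az":0},{"jaw":0.05,"tx":0,"ty":0,"tz":-0.1,"ax":0,"ay":0,"az":0},{"jaw":0.05,"tx":0,"ty":0,"tz":-0.12,"ax":0,"ay":0,"az":0},{"jaw":0.05,"tx":0,"ty":0,"tz":-0.125,"ax":0,"ay":0,"az":0}]}}

```text
time: 11.8
tool_pos: [0.4707, -0.3146, 0.1752]
ee_rot: [3.134, 0.009, 1.746]
wrist_force: [0.7, -0.1, -1.7]
width: 0.0157
```

```bash
python3 -c "
from h import *
go(.5388,.2532,.172,np.pi/2+np.deg2rad(5.3))"
```

```text
t 11.8 pos [ 0.4707 -0.3146  0.1752] rpy [3.134 0.009 1.746] w 0.0157 F [ 0.7 -0.1 -1.7] 
 shift [ 5.472e-01  1.662e-01 -3.000e-04] turn [0.0076 0.0083 0.0831]
```

Call:
{"api": "step_arm", "payload": {"steps": [{"jaw":0.05,"tx":0.007,"ty":0.002,"tz":0,"ax":0,"ay":0,"az":0},{"jaw":0.05,"tx":0.022,"ty":0.007,"tz":0,"ax":0,"ay":0,"az":0.01},{"jaw":0.05,"tx":0.045,"ty":0.014,"tz":0,"ax":0,"ay":0,"az":0.02},{"jaw":0.05,"tx":0.075,"ty":0.023,"tz":0,"ax":0,"ay":0,"az":0.03},{"jaw":0.05,"tx":0.107,"ty":0.033,"tz":0,"ax":0,"ay":0,"az":0.04},{"jaw":0.05,"tx":0.139,"ty":0.042,"tz":0,"ax":0,"ay":0,"az":0.05},{"jaw":0.05,"tx":0.171,"ty":0.052,"tz":0,"ax":0,"ay":0,"az":0.06},{"jaw":0.05,"tx":0.203,"ty":0.062,"tz":0,"ax":0,"ay":0,"az":0.07}]}}

```text
time: 12.6
tool_pos: [0.4954, -0.1017, 0.1723]
ee_rot: [3.136, 0.007, 1.676]
wrist_force: [-0.4, 0.4, -1.1]
width: 0.0158
```

```bash
python3 -c "
from h import *
go(.5388,.2532,.172,np.pi/2+np.deg2rad(5.3))"
```

```text
t 12.6 pos [ 0.4954 -0.1017  0.1723] rpy [3.136 0.007 1.676] w 0.0158 F [-0.4  0.4 -1.1] 
 shift [ 0.3484  0.0805 -0.0016] turn [0.0055 0.0066 0.0128]
```

Call:
{"api": "step_arm", "payload": {"steps": [{"jaw":0.05,"tx":0.032,"ty":0.007,"tz":0,"ax":0,"ay":0,"az":0.01},{"jaw":0.05,"tx":0.064,"ty":0.015,"tz":0,"ax":0,"ay":0,"az":0.013},{"jaw":0.05,"tx":0.096,"ty":0.022,"tz":0,"ax":0,"ay":0,"az":0.013},{"jaw":0.05,"tx":0.128,"ty":0.03,"tz":0,"ax":0,"ay":0,"az":0.013},{"jaw":0.05,"tx":0.16,"ty":0.037,"tz":0,"ax":0,"ay":0,"az":0.013},{"jaw":0.05,"tx":0.19,"ty":0.044,"tz":0,"ax":0,"ay":0,"az":0.013},{"jaw":0.05,"tx":0.22,"ty":0.051,"tz":0,"ax":0,"ay":0,"az":0.013},{"jaw":0.05,"tx":0.248,"ty":0.057,"tz":0,"ax":0,"ay":0,"az":0.013}]}}

```text
time: 13.4
tool_pos: [0.5247, 0.1527, 0.1693]
ee_rot: [3.139, 0.006, 1.664]
wrist_force: [0.5, -0.1, -2.0]
width: 0.016
```

```bash
python3 -c "
from h import *
go(.5388,.2532,.172,np.pi/2+np.deg2rad(5.3))"
```

```text
t 13.4 pos [0.5247 0.1527 0.1693] rpy [3.139 0.006 1.664] w 0.016 F [ 0.5 -0.1 -2. ] 
 shift [ 0.0987  0.0234 -0.0033] turn [0.0025 0.0063 0.0006]
```

Call:
{"api": "step_arm", "payload": {"steps": [{"jaw":0.05,"tx":0.028,"ty":0.006,"tz":0,"ax":0.001,"ay":0.003,"az":0},{"jaw":0.05,"tx":0.052,"ty":0.012,"tz":0,"ax":0.001,"ay":0.003,"az":0},{"jaw":0.05,"tx":0.072,"ty":0.017,"tz":0,"ax":0.001,"ay":0.004,"az":0},{"jaw":0.05,"tx":0.087,"ty":0.021,"tz":0,"ax":0.002,"ay":0.005,"az":0},{"jaw":0.05,"tx":0.096,"ty":0.0228,"tz":0,"ax":0.002,"ay":0.005,"az":0},{"jaw":0.05,"tx":0.0987,"ty":0.0234,"tz":0,"ax":0.002,"ay":0.005,"az":0},{"jaw":0.05,"tx":0.0987,"ty":0.0234,"tz":0.02,"ax":0.002,"ay":0.005,"az":0},{"jaw":0.05,"tx":0.0987,"ty":0.0234,"tz":0.05,"ax":0.002,"ay":0.005,"az":0}]}}

```text
time: 14.2
tool_pos: [0.5408, 0.2527, 0.1209]
ee_rot: [3.135, 0.0, 1.663]
wrist_force: [-0.1, 0.7, -2.4]
width: 0.0157
```

```bash
python3 -c "
from h import *
im,d=snapshot('side');P=cloud('side',d)
go(.5388,.2532,.061,np.pi/2+np.deg2rad(5.3))
save(cv2.resize(im[200:384,150:350],None,fx=3,fy=3),'s6.png')"
```

```text
t 14.25 pos [0.5367 0.2511 0.1128] rpy [-3.135  0.004  1.663] w 0.0163 F [-2.   0.3 -5.2] 
 shift [0.0021 0.0027 0.0518] turn [-0.0069  0.0039 -0.0004]
```

View pics/s6.png

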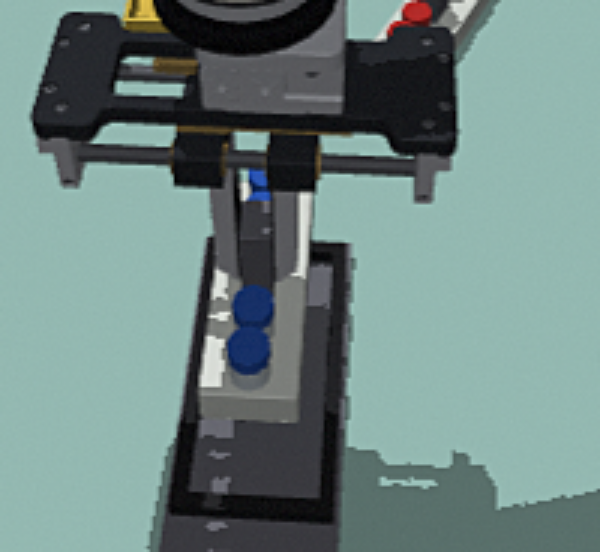

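The rack hangs level, with its near end at (250,405). The offset to the left matches the parallax of its height. I lower it to just above the rim and measure.

Call:
{"api": "step_arm", "payload": {"steps": [{"jaw":0.05,"tx":0.002,"ty":0.0015,"tz":0.005,"ax":-0.004,"ay":0.002,"az":0},{"jaw":0.05,"tx":0.002,"ty":0.0015,"tz":0.018,"ax":-0.004,"ay":0.002,"az":0},{"jaw":0.05,"tx":0.002,"ty":0.0015,"tz":0.028,"ax":-0.004,"ay":0.002,"az":0},{"jaw":0.05,"tx":0.002,"ty":0.0015,"tz":0.033,"ax":-0.004,"ay":0.002,"az":0},{"jaw":0.05,"tx":0.002,"ty":0.0015,"tz":0.035,"ax":-0.004,"ay":0.002,"az":0},{"jaw":0.05,"tx":0.002,"ty":0.0015,"tz":0.035,"ax":-0.004,"ay":0.002,"az":0}]}}

```text
time: 14.85
tool_pos: [0.5379, 0.2531, 0.078]
ee_rot: [-3.139, 0.002, 1.663]
wrist_force: [1.1, -0.1, -1.6]
width: 0.0162
```

Run:
```python
from h import *
im,d=snapshot('side');P=cloud('side',d)
go(.5388,.2532,.058,np.pi/2+np.deg2rad(5.3))
o=get_obs();z0=o["tool_pos"][2]-.0459
h=im.astype(int)
blue=(h[...,2]>h[...,0]+40)&(h[...,2]>80)&(d>0)&(P[...,1]>.15)&(abs(P[...,0]-.54)<.06)
q=P[blue];q=q[q[:,2]>q[:,2].max()-.012];print(len(q),"z",q[:,2].min(),q[:,2].max(),"exp top",z0+.048)
t=np.deg2rad(5.3);A=np.array([[np.cos(t),np.sin(t)],[-np.sin(t),np.cos(t)]])
b=(q[:,:2]-[.5391,.2546])@A.T*1000
print("caps in bay frame(side-cam) x",b[:,0].min(),b[:,0].max(),"y",b[:,1].min(),b[:,1].max())
dk=(d>0)&(abs(P[...,2]-z0-.024)<.006)&(P[...,1]>.15)&(P[...,1]<.36)&(abs(P[...,0]-.54)<.06)&(h.min(-1)>60)
b=(P[dk][:,:2]-[.5391,.2546])@A.T*1000
print("deck",len(b),np.percentile(b,[1,99],0).round(1),cv2.minAreaRect(b.astype(np.float32)))
```

```text
t 14.9 pos [0.5381 0.2532 0.0783] rpy [-3.140e+00  2.000e-03  1.663e+00] w 0.0159 F [ 0.2 -0.7 -2.3] 
 shift [0.     0.0008 0.0203] turn [-0.002   0.0017 -0.0004]
50 z 0.4640915211148794 0.47285996680457565 exp top 0.08042380005003233
caps in bay frame(side-cam) x -65.76534944438038 7.3334776574422245 y -71.65057809809178 32.70215326068081
deck 945 [[-25.8 -56.7]
 [ 21.7  64.2]] ((-2.0403900146484375, 0.8861236572265625), (128.163330078125, 47.95016860961914), 89.91097259521484)
```

The deck reads 128×48 mm, centred at (-2.0, 0.9) mm in the bay frame and aligned, so it fits. I lower it.

Call:
{"api": "step_arm", "payload": {"steps": [{"jaw":0.05,"tx":0,"ty":0.0018,"tz":0.003,"ax":-0.002,"ay":0.001,"az":0},{"jaw":0.05,"tx":0,"ty":0.0018,"tz":0.007,"ax":-0.002,"ay":0.001,"az":0},{"jaw":0.05,"tx":0,"ty":0.0018,"tz":0.011,"ax":-0.002,"ay":0.001,"az":0},{"jaw":0.05,"tx":0,"ty":0.0018,"tz":0.014,"ax":-0.002,"ay":0.001,"az":0},{"jaw":0.05,"tx":0,"ty":0.0018,"tz":0.016,"ax":-0.002,"ay":0.001,"az":0},{"jaw":0.05,"tx":0,"ty":0.0018,"tz":0.017,"ax":-0.002,"ay":0.001,"az":0},{"jaw":0.05,"tx":0,"ty":0.0018,"tz":0.017,"ax":-0.002,"ay":0.001,"az":0}]}}

```text
time: 15.6
tool_pos: [0.5398, 0.2533, 0.0611]
ee_rot: [-3.141, 0.001, 1.663]
wrist_force: [-0.7, 0.2, -2.8]
width: 0.0159
```

Call:
{"api": "step_arm", "payload": {"steps": [{"jaw":0.05,"tx":0,"ty":0,"tz":0.001,"ax":0,"ay":0,"az":0},{"jaw":0.05,"tx":0,"ty":0,"tz":0.002,"ax":0,"ay":0,"az":0}]}}

```text
time: 15.8
tool_pos: [0.5399, 0.2533, 0.0592]
ee_rot: [3.142, 0.001, 1.663]
wrist_force: [0.7, 0.6, -3.2]
width: 0.0158
```

Call:
{"api": "step_arm", "payload": {"steps": [{"jaw":0.05,"tx":0,"ty":0,"tz":0.001,"ax":0,"ay":0,"az":0},{"jaw":0.05,"tx":0,"ty":0,"tz":0.001,"ax":0,"ay":0,"az":0}]}}

```text
time: 16.0
tool_pos: [0.5398, 0.2533, 0.0581]
ee_rot: [-3.141, 0.001, 1.663]
wrist_force: [0.6, -0.7, -2.4]
width: 0.0156
```

Call:
{"api": "step_arm", "payload": {"steps": [{"jaw":0.05,"tx":0,"ty":0,"tz":0.001,"ax":0,"ay":0,"az":0},{"jaw":0.05,"tx":0,"ty":0,"tz":0.001,"ax":0,"ay":0,"az":0}]}}

```text
time: 16.2
tool_pos: [0.54, 0.2534, 0.0579]
ee_rot: [3.141, 0.001, 1.663]
wrist_force: [-1.2, 0.2, 1.3]
width: 0.0158
```

Call:
{"api": "step_arm", "payload": {"steps": [{"jaw":0.05,"tx":0,"ty":0,"tz":0.001,"ax":0,"ay":0,"az":0},{"jaw":0.05,"tx":0,"ty":0,"tz":0.001,"ax":0,"ay":0,"az":0}]}}

```text
time: 16.4
tool_pos: [0.54, 0.2535, 0.0579]
ee_rot: [3.141, 0.001, 1.663]
wrist_force: [-2.5, -0.1, 5.0]
width: 0.0155
```

The rack is seated at the expected height of 0.058. I release, rise, then back away.

Call:
{"api": "step_arm", "payload": {"steps": [{"jaw":0.25,"tx":0,"ty":0,"tz":0,"ax":0,"ay":0,"az":0},{"jaw":0.4,"tx":0,"ty":0,"tz":0,"ax":0,"ay":0,"az":0},{"jaw":0.5,"tx":0,"ty":0,"tz":0,"ax":0,"ay":0,"az":0},{"jaw":0.5,"tx":0,"ty":0,"tz":0,"ax":0,"ay":0,"az":0},{"jaw":0.5,"tx":0,"ty":0,"tz":-0.01,"ax":0,"ay":0,"az":0},{"jaw":0.5,"tx":0,"ty":0,"tz":-0.04,"ax":0,"ay":0,"az":0},{"jaw":0.5,"tx":0,"ty":0,"tz":-0.08,"ax":0,"ay":0,"az":0},{"jaw":0.5,"tx":0,"ty":0,"tz":-0.13,"ax":0,"ay":0,"az":0}]}}

```text
time: 17.2
tool_pos: [0.5388, 0.2531, 0.1877]
ee_rot: [-3.139, 0.002, 1.663]
wrist_force: [0.2, 0.1, -0.5]
width: 0.0467
```

Call:
{"api": "step_arm", "payload": {"steps": [{"jaw":0.5,"tx":0,"ty":-0.03,"tz":-0.03,"ax":0,"ay":0,"az":0},{"jaw":0.5,"tx":0,"ty":-0.06,"tz":-0.05,"ax":0,"ay":0,"az":0},{"jaw":0.5,"tx":0,"ty":-0.1,"tz":-0.05,"ax":0,"ay":0,"az":0},{"jaw":0.5,"tx":0,"ty":-0.13,"tz":-0.05,"ax":0,"ay":0,"az":0},{"jaw":0.5,"tx":0,"ty":-0.15,"tz":-0.05,"ax":0,"ay":0,"az":0},{"jaw":0.5,"tx":0,"ty":-0.15,"tz":-0.05,"ax":0,"ay":0,"az":0}]}}

```text
time: 17.8
tool_pos: [0.388, 0.2395, 0.2398]
ee_rot: [-3.141, 0.0, 1.664]
wrist_force: [0.4, 0.5, 0.4]
width: 0.047
```

Run:
```python
from h import *
im,d=snapshot('side');P=cloud('side',d);h=im.astype(int)
t=np.deg2rad(5.3);A=np.array([[np.cos(t),np.sin(t)],[-np.sin(t),np.cos(t)]])
dk=(d>0)&(abs(P[...,2]-.036)<.005)&(P[...,1]>.15)&(P[...,1]<.36)&(abs(P[...,0]-.54)<.06)&(h.min(-1)>60)
q=P[dk];b=(q[:,:2]-[.5391,.2546])@A.T*1000
print("deck",len(b),cv2.minAreaRect(b.astype(np.float32)))
c=np.linalg.lstsq(np.c_[b/1000,np.ones(len(b))],q[:,2],rcond=None)[0];print("plane slope x,y,z0",c)
for n in("bottle_amber","rack_red","bottle_clear"):
    r=silhouettes('side',n)[0];p=P[r["pixels"]&(d>0)];zt=np.percentile(p[:,2],98)
    print(n,round(r["confidence"],2),r["rect"],zt.round(3),p[p[:,2]>zt-.008].mean(0).round(4))
save(cv2.resize(im,None,fx=1.5,fy=1.5),'s7.png')
```

```text
deck 1295 ((0.4808368682861328, -0.7890396118164062), (131.3460693359375, 47.9632682800293), 89.8880386352539)
plane slope x,y,z0 [-0.00148189 -0.0024674   0.03608943]
bottle_amber 0.67 [270.5, 192.0, 315.0, 234.0] 0.06 [ 0.4764 -0.0115  0.0818]
rack_red 0.86 [272.3, 181.2, 312.5, 234.4] 0.332 [0.4586 0.2778 0.3355]
bottle_clear 0.79 [213.9, 104.5, 230.5, 140.4] 0.101 [ 0.6827 -0.3003  0.099 ]
```

View pics/s7.png

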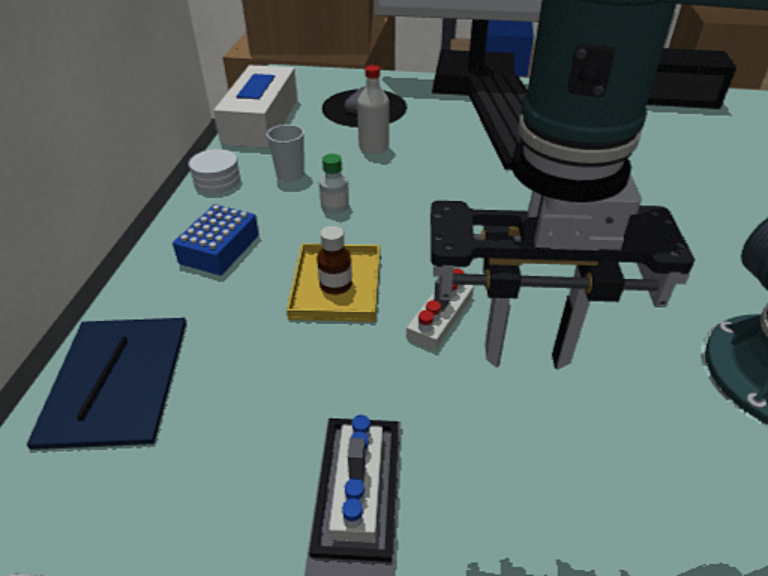

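The picture shows the blue-capped rack flat in the bay at (356,485). The amber bottle stands upright in the tray at (335,262), the red rack (440,310) and green-capped bottle (333,185) are in place, and the gripper is clear.

```bash
python3 -c "
from h import *
print(close_job())"
```

```text
the job is handed in; nothing more can be done
None
```

I moved the amber bottle out of the bay and stood it in the spill tray, then loaded the blue-capped rack into the empty bay. Both were lowered until they touched down, with at most about 5 N, before I let go. The job was handed in at about 18 s of robot time.

**Rack:** The last depth measurement put it within about 1 mm of the bay's centre and aligned with it. Its deck was at z = 0.036, the expected height for lying on the bay's floor, and level to under 0.3 %.

**Bottle and bystanders:** The final picture shows the bottle upright in the tray. The red rack and the green-capped bottle look unmoved, and the green-capped bottle's measured position matches the start within 1 mm.

**Checks that failed or disagreed:**
- In the last picture the network mistook the red rack for the amber bottle. I relied on the picture and the bottle's earlier measurement after release, which was near (0.635, -0.09) with its top at z = 0.105.
- The red rack was partly hidden by the arm, so its last measured position was unusable. I judged it by eye only.
- The two cameras differed by about 2–3 mm in y, so I used their mean.

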